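# Lock a watch into the pressure tester and start the test

### The job

Stand the watch in its blue carrier upright in the round well of the grey pressure tester, then fit the aluminium bell lid over it with its lugs in the tester's slots, press it down and twist it clockwise (seen from above) about a quarter turn to the stop, so that it stays locked. Then start the test by pressing the green key all the way down, so that the red key pops up. Leave the blue key and the other things on the desk alone, and do not tip the watch over.

Things in the scene. Friction and masses are not known exactly. Their poses are not given: they have to be found in the camera images.
- tester: Grey pressure tester, fixed. Origin: on the desk, under the axis of its round well; z up. Base plate 150 (x) x 285 (y) mm, 20 thick, y = -77 to +208 mm. The well is an aluminium cup with a broken flange outside it and a black sprung seal ring (diameter 134 mm) round that. Black key housing 135 (x) x 50 (y) mm, top 48 mm above the desk, centred at y = +155 mm, with three keys.
- well (a point): Centre of the well's floor, on its axis, 20 mm above the desk. Cup: inside diameter 88, outside 98 mm, rim 42 mm above the desk.
- slot (a point): One of two 30-degree-wide slots in the cup's flange (diameter 116 mm, 34 to 42 mm above the desk), with red marks: this one at tester x = +53 mm, flange top height, the other oppopoint at -x. The lid's lugs go down through the slots, then turn clockwise (from above) under the flange to stops after 80 degrees (green marks on the plate). Counter-clockwise a stop allows 5 degrees.
- seal_top (a point): Point at tester x = +63 mm on the top of the black sprung seal ring, 31 mm above the desk when free; lowest 22 mm. Its spring bears up with 4 N (top) to 9 N (lowest), so it carries the lid's weight at about 30 mm height and the lid must be pushed down with some 2 to 6 N.
- lid: Loose aluminium bell lid, open below, 0.32 kg, outside diameter 130 mm, standing on its rim. Origin: centre of its lower rim; z up. Flat roof 67 mm above the rim (62 inside). With lugs in the slots its x axis lies along the tester's x axis (either way round) and its origin rests 29 to 31 mm above the desk; off the slots it stands at 42 mm.
- lid_grip (a point): Centre of the lid's black grip bar, 84 mm above the lid's rim: bar 80 mm long along the lid's x axis, 14 mm thick, 67 to 100 mm above the rim.
- lid_lug (a point): The lug on the lid's +x side (another at -x; red marks outside), under the ends of the bar: 20 degrees (21 mm) wide, 0 to 8 mm above the rim, reaching in to 52 mm radius. Skirt inside radius 61 mm: 3 mm play round the flange. To turn, the lid's rim must be pressed to 22 to 25 mm above the desk; let go when turned, it springs up to 26 mm, lugs under the flange.
- carrier: Loose blue plastic carrier with a steel watch lying on it, 0.14 kg, on the bench block at the start. Origin: centre of its underside; z up. Round foot diameter 60, 12 mm high; watch diameter 42 mm up to 24 mm height; an arch handle over the watch along the carrier's x axis: its top bar is 58 mm long, 10 mm thick, between 45 and 55 mm height.
- bench_block: Aluminium bench block, 85 x 85 x 28 mm, fixed; origin at the centre of its underside. The carrier stands on its top, 28 mm above the desk.
- green_top (a point): Centre of the top of the green key (middle key), cap 26 (tester x) x 32 (tester y) mm, at tester x = 0, y = 155 mm, top 62 mm above the desk when up, 54 mm when down.
- red_top (a point): Centre of the top of the red key, at tester x = -40, y = 155 mm; same size. Down (54 mm) at the start.
- blue_top (a point): Centre of the top of the blue key, at tester x = +40, y = 155 mm; same size. Up at the start and to be left up.
- key_green (a joint): Green key's travel in m: 0 up, 0.008 fully down. The three keys are interlocked: one pushed down (about 2 to 4 N, no return spring) lifts the one that was down, by the same amount, and stays down.
- key_red (a joint): Red key's travel in m: 0 up, 0.008 down (at the start).
- key_blue (a joint): Blue key's travel in m: 0 up (at the start).
- dish: Bystander: round black ceramic dish, diameter 100, 22 mm high.
- blower: Bystander: orange dust blower standing upright, diameter 62, 140 mm high.
- jar: Bystander: lidded glass jar, diameter 66, 85 mm high.
- loupe: Bystander: black eye loupe, diameter 38, 36 mm high.
- brush: Bystander: brush lying down, 150 mm long.
- screwdriver: Bystander: screwdriver lying down, 150 mm long.
- parts_tray: Bystander: white parts tray, 90 x 130 x 22 mm.

How it is judged:
On the way, in this order (a step that is already met when the one before it is completed fails the run):
1. the carrier with the watch stands upright in the well (horizontal distance between carrier and well below 0.018 m and z of carrier in the frame of tester below 0.024 m and angle between carrier's own z axis and vertical below 0.1 rad), for 0.2 s.
2. the lid is over the well, level, its lugs down in the slots (horizontal distance between lid and tester below 0.007 m and angle between lid's own z axis and vertical below 0.06 rad and z of lid in the frame of tester below 0.034 m and angle between the x axis of lid and the x axis of tester, either way round below 0.2 rad), for 0.1 s.
3. the lid is pressed down and turned clockwise to the stop, lugs under the flange (horizontal distance between lid and tester below 0.007 m and angle between lid's own z axis and vertical below 0.06 rad and z of lid in the frame of tester below 0.029 m and angle between the x axis of lid and the x axis of tester, either way round above 1.22 rad), for 0.2 s.
4. the green key is down and the red key has popped up (all of step 3 and value of joint key_green above 0.0065 m and value of joint each of key_red, key_blue below 0.0015 m), for 0.2 s.
At the end, for the whole second after the job is handed in: Carrier upright in the well (tilt under 0.1 rad, on the floor); lid at rest, centred within 7 mm, level within 0.06 rad, rim under 29 mm above the desk, turned clockwise at least 70 degrees from the slots; green key down over 6.5 mm, red and blue keys up within 1.5 mm (all of step 1 and all of step 4 and linear speed of lid below 0.02 m/s and angular speed of lid below 0.1 rad/s); the robot touches nothing.
It fails at once if a bystander is moved by more than 30 mm (distance of any of dish, blower, jar, loupe, brush, screwdriver, parts_tray from where it was at the start of the episode above 0.03 m).
It fails at once if the watch carrier is tipped over (more than 0.6 rad) (angle between carrier's own z axis and vertical above 0.6 rad).
It fails at once if the blue key is pressed (more than 4 mm) (value of joint key_blue above 0.004 m).
It also fails if it takes over 67 s, if anything falls off the work surface, if the arm or the gripper's body presses on something with over 40 N, if the wrist force passes 120 N, or if a joint passes its speed limit or range.

### The arm

A 6-joint arm with a two-finger parallel gripper is mounted at the origin on the work surface. World frame = base frame: x ahead of the robot, y to its left, z up, the work surface at z = 0. Lengths are in m, angles in rad, forces in N, time in s.
With the tool pointing down it reaches from about 0.25 to 0.775 m from the base axis. Payload 4 kg.
Tool frame: the origin (TCP) lies at the very end of the fingers, on their centre line; the grasp point (between the pads) lies 19 mm behind it (robot.tcp_to_grasp is the distance from the TCP to the grasp point, in m); z points along the fingers, y is the line along which they close (so a half turn about z gives the same grasp; the last joint's range is limited). The gripper opens to 94 mm and grips with 3 to 60 N. Pads are 16 mm wide; open, the fingers measure 119 mm over their backs; the gripper's body (75 mm by 177 mm) begins 78 mm behind the grasp point.
Start: joints at [1.077, 0.087, 1.371, -0, 1.684, -0.103], TCP at [0.21, 0.509, 0.206] pointing down, gripper open.
Joint ranges: [-3.1, 3.1], [-0.76, 2.03], [0.27, 2.55], [-1.08, 4.22], [0.17, 2.65], [-2.57, 2.57]. Speed limits (rad/s): [2.79, 2.79, 3.14, 3.14, 3.14, 3.14].

### API

Orientations are given as [roll, pitch, yaw] about the fixed x, y, z axes, in that order (R = Rz(yaw) Ry(pitch) Rx(roll)).
In Python, from bench import robot gives the robot as it stands.
- The arm moves only by the shell command python3 nudge.py, which reads ROWS from standard input. ROWS is a JSON list of rows, 1 to 20 of them, each of 5 numbers: the finger opening in m, then dx, dy, dz in units of 20 mm, then a turn about the tool's z in units of 0.2 rad; each row shifts and turns the commanded pose from where the row before left it, along the tool's axes as they then stand; what a row does not reach is not made up. A row lasts 1/12 s, in which the tool goes at most 0.0417 m and 0.125 rad, less where a joint would pass 70% of its speed; a pose out of reach is approached as far as the arm can. The fingers move at their own pace and stop on an object; the grip force is fixed at half the most. Time passes only in rows, so rows that do not move let the fingers close. It prints the time, the measured TCP pose, the force, the opening and the grip force at its end. Input that does not fit is refused with a message, and nothing moves.
- robot.get_obs(): the state, without advancing time (a new reading comes with each control period).
- robot.snapshot(name): name is "scene" or "top" or "wrist"; returns a dict with "color" (480x640x3 uint8, blue, green, red), "fx", "fy", "cx", "cy" (pixels), "k1" (the pictures are not rectified: a ray, as slopes to the right and down, at radius r is drawn at 1 + k1 r^2 times it, then the intrinsics apply), "extrinsics" (4x4, takes a point from world to camera coordinates). Camera axes: x right, y down, z forward; pixel columns grow to the right and rows downward; lengths in m; the calibration is good to about 2 mm. A picture is of the moment at which its call begins. There is no depth.
- robot.close_job(): hands the job in; it is judged then, once.
The state is a dict: "time": time; "joint_positions": joint angles; "qvel": joint speeds; "joint_torque": joint torques, N m; "tool_pos": TCP position; "ee_rot": TCP orientation; "wrist_force": force on the tool from outside, world axes, zero at the start; "wrist_torque": the same for the moment, N m; "width": finger opening in m; "finger_force": force on a finger pad.
Only numpy, scipy, OpenCV 4.12 (cv2) and the standard library are available. Lean on these libraries where they do the work, as an engineer would, in place of code of your own. Each camera call takes 0.05 s, during which the arm holds its last target. There are 200 camera calls.

## Working session

There is one attempt and no reset: what is moved stays moved. The work goes in short steps, Python scripts to look and compute and a shell command to move; the robot and the scene stay as the last step left them, time stands still between calls to the robot, and variables do not carry over. Pictures are saved under pics/ and viewed, at most 10 in all, crops included, and the job is handed in when it is done.

```bash
ls; mkdir -p pics; cat > h.py <<'E'
import numpy as np,cv2,json
from bench import robot
def snap(n,f):
    s=robot.snapshot(n); cv2.imwrite('pics/'+f+'.png',s['color'])
    np.savez('pics/'+f+'.npz',**{k:s[k] for k in s}); return s
def ray(f,u,v):
    s=np.load('pics/'+f+'.npz'); K=np.array([[s['fx'],0,s['cx']],[0,s['fy'],s['cy']],[0,0,1]],float)
    p=cv2.undistortPoints(np.array([[[u,v]]],float),K,np.array([float(s['k1']),0,0,0]))[0,0]
    E=s['extrinsics'];R=E[:3,:3];t=E[:3,3]
    return -R.T@t, R.T@np.array([p[0],p[1],1])
def at(f,u,v,z):
    c,d=ray(f,u,v); return c+d*(z-c[2])/d[2]
def proj(f,P):
    s=np.load('pics/'+f+'.npz');E=s['extrinsics'];q=(E[:3,:3]@np.array(P,float).reshape(-1,3).T+E[:3,3:4]);x=q[:2]/q[2]
    r=1+s['k1']*(x**2).sum(0);return np.c_[s['fx']*x[0]*r+s['cx'],s['fy']*x[1]*r+s['cy']]
E
python3 -c "
from h import *
snap('top','t0');snap('scene','s0')
print(robot.get_obs())"
```

```text
bench.py
nudge.py
pics
{'time': 0.1, 'joint_positions': array([ 1.07687070e+00,  8.78584073e-02,  1.37207687e+00,  9.19912758e-06,
        1.68357734e+00, -1.03065746e-01]), 'qvel': array([-0.00111815, -0.00183156, -0.00504806, -0.0016868 ,  0.00118192,
       -0.00073625]), 'joint_torque': array([ 1.90543447e-03, -3.41249156e+01, -3.03303409e+01,  7.20120245e-02,
        3.03368771e-02, -1.04012631e-04]), 'tool_pos': array([0.20929614, 0.50810188, 0.20444693]), 'ee_rot': array([-3.13968382e+00, -2.06625806e-04,  2.75073360e+00]), 'wrist_force': array([-0.09801154,  0.27917194,  0.60175753]), 'wrist_torque': array([-0.01942638, -0.00353785, -0.05513799]), 'finger_force': 0.0, 'width': 0.09358069756589606}
```

View pics/t0.png

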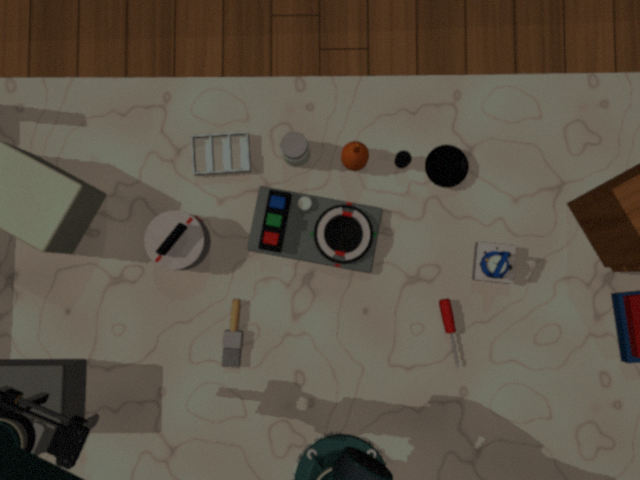

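View pics/s0.png

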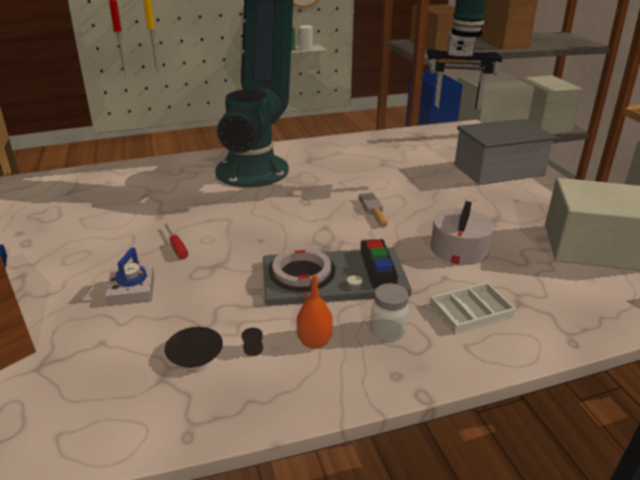

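The top view shows the tester well at (343,233), the keys blue (278,202), green (274,219) and red (270,239), the lid at (177,240) and the carrier at (495,264). The scene view agrees. Next I'll enlarge these areas.

```bash
python3 -c "
from h import *
im=cv2.imread('pics/t0.png');im=np.clip(im*1.7,0,255).astype(np.uint8)
o=np.zeros((600,800,3),np.uint8)
def put(x0,y0,w,h,X,Y,k=4):
    c=cv2.resize(im[y0:y0+h,x0:x0+w],None,fx=k,fy=k,interpolation=cv2.INTER_CUBIC)
    for i in range(0,w,10): cv2.line(c,(i*k,0),(i*k,6 if i%50 else 14),(0,255,255),1)
    for i in range(0,h,10): cv2.line(c,(0,i*k),(6 if i%50 else 14,i*k),(0,255,255),1)
    o[Y:Y+h*k,X:X+w*k]=c
put(240,180,150,96,0,0);put(135,203,80,53,0,388);put(465,235,80,53,400,388)
cv2.imwrite('pics/c0.png',o)"
```

```text
(no output)
```

View pics/c0.png

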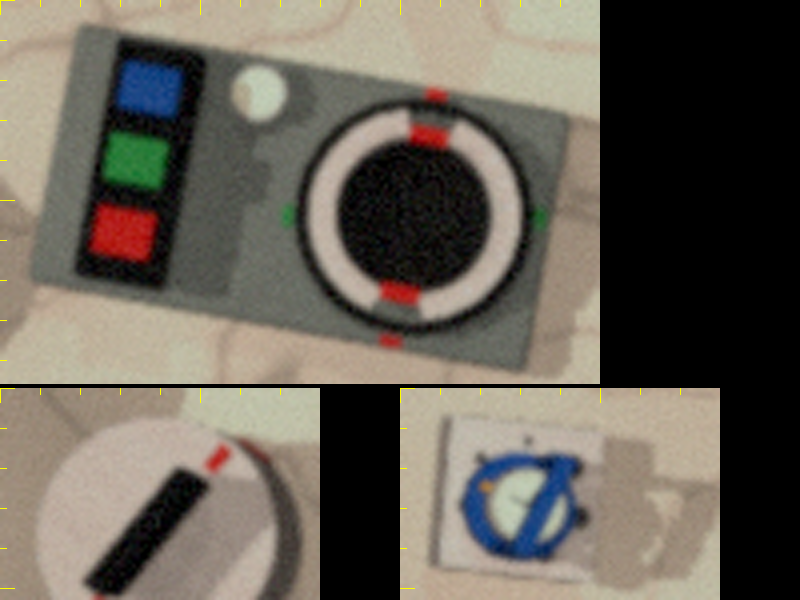

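The crop gives the well at about (343.4,233.2), green key (273.4,219.6), blue (277.1,201.6), red (270.6,238.1), grip bar (171.6,238.6) and handle bar about (501.5,264.8). I'll turn these into world positions and check them.

```bash
python3 -c "
from h import *
def c(X,Y,x0,y0,oX=0,oY=0): return ((X-oX+.5)/4-.5+x0,(Y-oY+.5)/4-.5+y0)
T=lambda X,Y,z:at('t0',*c(X,Y,240,180),z)
L=lambda X,Y,z:at('t0',*c(X,Y,135,203,0,388),z)
C=lambda X,Y,z:at('t0',*c(X,Y,465,235,400,388),z)
np.set_printoptions(precision=4,suppress=True)
w=T(415,214,.042);w2=T(414,216,.031);print('well',w,w2)
g,b,r=T(135,160,.062),T(150,88,.062),T(124,234,.054);print('keys',g,b,r)
print('dist',np.linalg.norm((g-w)[:2]),np.linalg.norm((b-g)[:2]),np.linalg.norm((r-g)[:2]))
A=lambda d:np.degrees(np.arctan2(d[1],d[0]))
print('tester x yaw', A(b-r), A(g-w)-90, A(T(429,137,.042)-T(400,293,.042)),A(T(437,96,.02)-T(391,341,.02)))
p=[(-.075,-.077),(.075,-.077),(.075,.208),(-.075,.208)]
print('plate',[T(*q,.02) for q in [(80,25),(568,113),(525,370),(32,278)]])
print('lid roof',L(157,539,.067))
e1,e2=L(195,477,.1),L(102,590,.1);print('bar',e1,e2,(e1+e2)/2,np.linalg.norm(e1-e2),A(e1-e2))
f=C(520,505,.040);print('foot',f)
e1,e2=C(568,466,.083),C(523,551,.083);print('bar',e1,e2,(e1+e2)/2,np.linalg.norm(e1-e2),A(e1-e2))
print('scene', [at('s0',*q,z) for q,z in [((302,267),.04)]])
s=np.load('pics/t0.npz');print(-s['extrinsics'][:3,:3].T@s['extrinsics'][:3,3])
"
```

```text
well [ 0.5469 -0.0093  0.042 ] [ 0.5466 -0.009   0.031 ]
keys [0.5754 0.1436 0.062 ] [0.6149 0.1355 0.062 ] [0.5355 0.1503 0.054 ]
dist 0.15556330939209229 0.04032492695700583 0.040435805764924775
tester x yaw -10.532496344173852 -10.571081256871707 -10.791796387092226 -10.89471405198769
plate [array([0.6569, 0.1796, 0.02  ]), array([ 0.6054, -0.0963,  0.02  ]), array([ 0.4609, -0.0708,  0.02  ]), array([0.5133, 0.2058, 0.02  ])]
lid roof [0.5305 0.3587 0.067 ]
bar [0.5611 0.3296 0.1   ] [0.5016 0.3775 0.1   ] [0.5313 0.3536 0.1   ] 0.07637885490082695 -38.83849540774733
foot [ 0.4783 -0.3399  0.04  ]
bar [ 0.4979 -0.3528  0.083 ] [ 0.4532 -0.3281  0.083 ] [ 0.4755 -0.3404  0.083 ] 0.05110569532149724 -28.923219594928945
scene [array([ 0.5578, -0.0076,  0.04  ])]
[0.4529 0.0173 1.2452]
```

Measurements fit the given sizes: key spacing 40 mm, green key at 155 mm, bar 76 mm. Now I'll move above the carrier.

The manual's scale: shifts go in units of 20 mm and turns go in units of 0.2 rad. Converting my numbers, -0.031 m is -1.55, -0.026 m is -1.3.

```bash
cat >> h.py <<'E'
from scipy.spatial.transform import Rotation as Ro
def go(P,yy):
    """tool-axes shift and turn (applied after shift) to TCP P, tool y-axis yaw yy deg (mod 180)"""
    o=robot.get_obs();R=Ro.from_euler('xyz',o['ee_rot']).as_matrix()
    y=np.degrees(np.arctan2(R[1,1],R[0,1]));t=(y-yy+90)%180-90
    print('t',round(o['time'],2),'pos',o['tool_pos'].round(4),'yyaw',y.round(2),'tilt',np.degrees(np.arccos(-R[2,2])).round(2),'shift',(R.T@(np.array(P)-o['tool_pos'])).round(4),'turn',np.radians(t).round(3),'j6',o['joint_positions'][5].round(2),'F',o['wrist_force'].round(1),'w',o['width'].round(4))
E
echo '[[0.094, -1.3, -1.55, 0, 0], [0.094, -1.3, -1.55, 0, 0], [0.094, -1.3, -1.55, 0, 0], [0.094, -1.3, -1.55, 0, 0], [0.094, -1.3, -1.55, 0, 0], [0.094, -1.3, -1.55, 0, 0], [0.094, -1.3, -1.55, 0, 0], [0.094, -1.3, -1.55, 0, 0], [0.094, -1.3, -1.55, 0, 0], [0.094, -1.3, -1.55, 0, 0], [0.094, -1.3, -1.55, 0, 0], [0.094, -1.3, -1.55, 0, 0], [0.094, -1.3, -1.55, 0, 0], [0.094, -1.3, -1.55, 0, 0], [0.094, -1.3, -1.55, 0, 0], [0.094, -1.3, -1.55, 0, 0], [0.094, -1.3, -1.55, 0, 0], [0.094, -1.3, -1.55, 0, 0], [0.094, -1.3, -1.55, 0, 0], [0.094, -1.3, -1.55, 0, 0]]' | python3 nudge.py
echo '[[0.094, -1.3, -1.55, 0, 0], [0.094, -1.3, -1.55, 0, 0], [0.094, 0, 0, 0, 0.575], [0.094, 0, 0, 0, 0], [0.094, 0, 0, 0, 0], [0.094, 0, 0, 0, 0]]' | python3 nudge.py
python3 -c "
from h import *
go([.476,-.340,.2],61.1)
snap('wrist','w1');s=np.load('pics/w1.npz');print(s['fx'],s['extrinsics']);print(proj('w1',[[.476,-.34,.083],[.476,-.34,.04]]))"
```

```text
time: 1.77
tool_pos: [0.454, -0.2647, 0.2048]
ee_rot: [3.141, -0.001, 2.75]
wrist_force: [0.9, 0.7, 1.0]
width: 0.0942
finger_force: 0.0
time: 2.27
tool_pos: [0.4785, -0.339, 0.2057]
ee_rot: [3.141, -0.0, 2.639]
wrist_force: [0.2, 0.1, -0.1]
width: 0.0942
finger_force: 0.0Traceback (most recent call last):
  File "<string>", line 3, in <module>
    go([.476,-.340,.2],61.1)
    ~~^^^^^^^^^^^^^^^^^^^^^^
  File "h.py", line 21, in go
    print('t',round(o['time'],2),'pos',o['tool_pos'].round(4),'yyaw',y.round(2),'tilt',np.degrees(np.arccos(-R[2,2])).round(2),'shift',(R.T@(np.array(P)-o['tool_pos'])).round(4),'turn',np.radians(t).round(3),'j6',o['joint_positions'][5].round(2),'F',o['wrist_force'].round(1),'w',o['width'].round(4))
                                                                                                                                                                                                                                                                                        ^^^^^^^^^^^^^^^^
AttributeError: 'float' object has no attribute 'round'
```

```bash
sed -i "s/o\['width'\].round(4)/round(float(o['width']),4)/" h.py
python3 -c "
from h import *
go([.476,-.340,.2],61.1)
snap('wrist','w1');s=np.load('pics/w1.npz');print(s['fx'],s['extrinsics']);print(proj('w1',[[.476,-.34,.083],[.476,-.34,.04]]))"
```

```text
t 2.27 pos [ 0.4785 -0.339   0.2057] yyaw 61.19 tilt 0.02 shift [ 0.0017 -0.0021  0.0057] turn 0.002 j6 -1.78 F [ 0.2  0.1 -0.1] w 0.0942
420.57457355745527 [[ 0.48177417  0.8762946   0.00119562  0.06538169]
 [ 0.84005123 -0.46223557  0.28399333 -0.58679917]
 [ 0.24941448 -0.13581627 -0.95882551  0.22622266]
 [ 0.          0.          0.          1.        ]]
[[311.31792179 226.6463252 ]
 [311.75202302 213.07149901]]
```

View pics/w1.png

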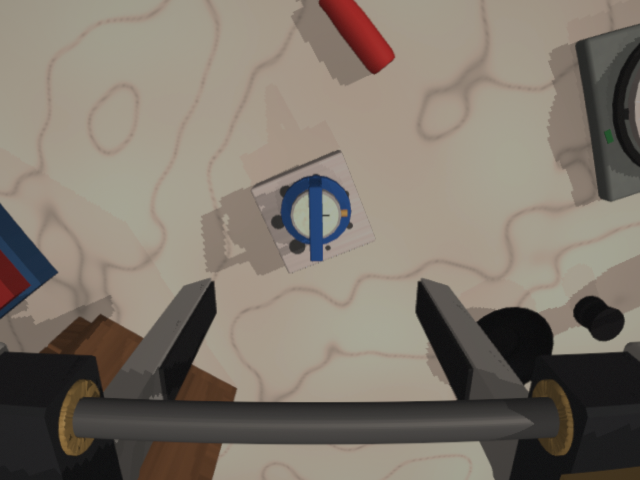

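The wrist view shows the handle bar running vertically from (316,178) to (316.5,261), so it is aligned with the tool.

```bash
python3 -c "
from h import *
a,b=at('w1',316,178,.083),at('w1',316.5,261,.083);print(a,b,(a+b)/2,np.linalg.norm(a-b),np.degrees(np.arctan2(*(a-b)[[1,0]])));print(at('w1',316,213,.040))
c=(a+b)/2
go([c[0],c[1],.06],61.1)"
```

```text
[ 0.44594321 -0.31952913  0.083     ] [ 0.50155663 -0.34964989  0.083     ] [ 0.47374992 -0.33458951  0.083     ] 0.06324644274002728 151.55959732505764
[ 0.47766407 -0.33684772  0.04      ]
t 2.32 pos [ 0.4786 -0.3388  0.206 ] yyaw 61.18 tilt 0.04 shift [0.0063 0.0014 0.146 ] turn 0.001 j6 -1.78 F [ 0.4 -0.5  0. ] w 0.0938
```

```bash
echo '[[0.094, 0.1, 0.07, 1.5, 0], [0.094, 0, 0, 2, 0], [0.094, 0, 0, 1.75, 0], [0.094, 0, 0, 1.25, 0], [0.094, 0, 0, 0.775, 0], [0.094, 0, 0, 0, 0], [0.094, 0, 0, 0, 0], [0.0, 0, 0, 0, 0], [0.0, 0, 0, 0, 0], [0, 0, 0, 0, 0], [0, 0, 0, 0, 0], [0, 0, 0, 0, 0], [0, 0, 0, 0, 0], [0, 0, 0, 0, 0], [0, 0, 0, 0, 0]]' | python3 nudge.py
python3 -c "
from h import *
go([.5467,-.0092,.2],61.1)"
```

```text
time: 3.57
tool_pos: [0.4775, -0.3377, 0.0599]
ee_rot: [3.141, -0.0, 2.636]
wrist_force: [-0.5, -0.4, 0.7]
width: 0.0436
finger_force: 0.0
t 3.57 pos [ 0.4775 -0.3377  0.0599] yyaw 61.02 tilt 0.01 shift [ 0.0987  0.3209 -0.14  ] turn -0.001 j6 -1.78 F [-0.5 -0.4  0.7] w 0.0436
```

```bash
echo '[[0, 0, 0, 0, 0], [0, 0, 0, 0, 0], [0, 0, 0, 0, 0], [0, 0, 0, 0, 0], [0, 0, 0, 0, 0], [0, 0, 0, 0, 0], [0, 0, 0, 0, 0], [0, 0, 0, 0, 0], [0, 0, 0, 0, 0], [0, 0, 0, 0, 0], [0, 0, 0, -0.5, 0], [0, 0, 0, -1, 0], [0, 0, 0, -1.5, 0], [0, 0, 0, -1, 0]]' | python3 nudge.py
echo '[[0, 0.325, 1.075, 0, 0], [0, 0.6, 1.95, 0, 0], [0, 0.6, 1.95, 0, 0], [0, 0.6, 1.95, 0, 0], [0, 0.6, 1.95, 0, 0], [0, 0.6, 1.95, 0, 0], [0, 0.6, 1.95, 0, 0], [0, 0.6, 1.95, 0, 0], [0, 0.3, 0.9, 0, 0], [0, 0.15, 0.425, 0, 0], [0, 0, 0, 0, 0], [0, 0, 0, 0, 0], [0, 0, 0, 0, 0]]' | python3 nudge.py
python3 -c "
from h import *
go([.5467,-.0092,.052],61.1)
snap('wrist','w2');snap('top','t2')
a=cv2.imread('pics/w2.png');cv2.imwrite('pics/w2c.png',a)"
```

```text
time: 4.73
tool_pos: [0.4779, -0.3379, 0.1426]
ee_rot: [-3.142, 0.002, 2.636]
wrist_force: [0.6, 0.1, 0.2]
width: 0.0098
finger_force: 30.0
time: 5.82
tool_pos: [0.5459, -0.0102, 0.1401]
ee_rot: [-3.141, 0.0, 2.634]
wrist_force: [-0.4, 0.0, -1.6]
width: 0.0096
finger_force: 30.0
t 5.82 pos [ 0.5459 -0.0102  0.1401] yyaw 60.93 tilt 0.04 shift [-0.0002  0.0013  0.0881] turn -0.003 j6 -1.19 F [-0.4  0.  -1.6] w 0.0096
```

View pics/w2.png

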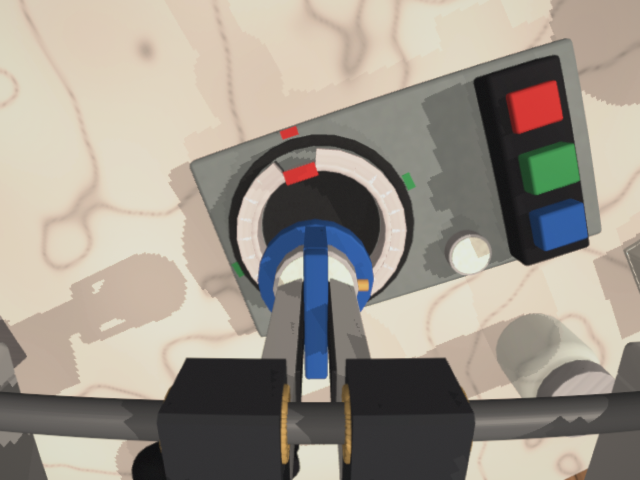

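The carrier is held. The seal ring's edges are at columns 229 and 413 with its top at row 135; the red plate mark is at (289,132), red key (535,106), green (551,168), blue (558,226). I'll fit the tester pose to this view.

```bash
python3 -c "
from h import *
from scipy.optimize import least_squares
def feat(p,f):
    x,y,a=p;R=Ro.from_euler('z',a).as_matrix();W=lambda q:R@np.array(q)+[x,y,0]
    th=np.linspace(0,2*np.pi,181);c=proj(f,[W([.067*np.cos(t),.067*np.sin(t),.031]) for t in th])
    k=proj(f,[W([-.04,.155,.054]),W([0,.155,.062]),W([.04,.155,.062])])
    pl=proj(f,[W([-.075,.208,.02]),W([-.075,-.077,.02])])
    return np.r_[c[:,0].min(),c[:,0].max(),c[:,1].min(),k.ravel(),pl.ravel()]
m=np.r_[229,413,135,535,106,551,168,558,226,571,39,190,165]
r=least_squares(lambda p:feat(p,'w2')-m,[.5467,-.0093,-.187]);print(r.x,np.degrees(r.x[2]),r.fun.round(1))"
```

```text
[ 0.54636086 -0.00632442 -0.18213166] -10.435375431436515 [-3.8  0.4  0.6  0.6  1.2  2.8  2.   5.6  2.1  0.9 -3.9 -6.7  0. ]
```

```bash
echo '[[0, 0.025, 0.115, 1, 0], [0, 0, 0, 1.5, 0], [0, 0, 0, 1, 0], [0, 0, 0, 0.5, 0], [0, 0, 0, 0.25, 0], [0, 0, 0, 0.1, 0], [0, 0, 0, 0, 0], [0, 0, 0, 0, 0], [0, 0, 0, 0, 0]]' | python3 nudge.py
python3 -c "
from h import *
go([.5466,-.008,.052],61.1)"
```

```text
time: 6.67
tool_pos: [0.5478, -0.0067, 0.0546]
ee_rot: [3.14, 0.003, 2.636]
wrist_force: [0.3, 0.0, -1.4]
width: 0.0092
finger_force: 30.0
t 6.67 pos [ 0.5478 -0.0067  0.0546] yyaw 61.01 tilt 0.17 shift [ 0.0004 -0.0018  0.0026] turn -0.002 j6 -1.18 F [ 0.3  0.  -1.4] w 0.0092
```

To row units: -0.04 m is -2, -0.03 m is -1.5.

```bash
echo '[[0, 0, 0, 0.075, 0], [0, 0, 0, 0.06, 0], [0, 0, 0, 0, 0], [0, 0, 0, 0, 0], [0.03, 0, 0, 0, 0], [0.05, 0, 0, 0, 0], [0.094, 0, 0, 0, 0], [0.094, 0, 0, 0, 0], [0.094, 0, 0, 0, 0], [0.094, 0, 0, 0, 0], [0.094, 0, 0, 0, 0], [0.094, 0, 0, -0.5, 0], [0.094, 0, 0, -1.5, 0], [0.094, 0, 0, -2, 0], [0.094, 0, 0, -2, 0], [0.094, 0, 0, -2, 0], [0.094, 0, 0, 0, 0], [0.094, 0, 0, 0, 0]]' | python3 nudge.py
python3 -c "
from h import *
go([.53,.355,.23],51.2)"
```

```text
time: 8.17
tool_pos: [0.5486, -0.0066, 0.215]
ee_rot: [3.138, 0.008, 2.636]
wrist_force: [-0.1, -0.2, 0.0]
width: 0.0936
finger_force: 0.0
t 8.17 pos [ 0.5486 -0.0066  0.215 ] yyaw 61.02 tilt 0.5 shift [ 0.1913  0.3074 -0.0155] turn 0.171 j6 -1.18 F [-0.1 -0.2  0. ] w 0.0936
```

To row units: 0.0342 m is 1.71, 0.0213 m is 1.065, 0.1 rad is 0.5.

```bash
echo '[[0.094, 0.55, 0.87, -0.75, 0], [0.094, 1.065, 1.71, 0, 0], [0.094, 1.065, 1.71, 0, 0], [0.094, 1.065, 1.71, 0, 0], [0.094, 1.065, 1.71, 0, 0], [0.094, 1.065, 1.71, 0, 0], [0.094, 1.065, 1.71, 0, 0], [0.094, 1.065, 1.71, 0, 0], [0.094, 1.065, 1.71, 0, 0], [0.094, 0.515, 0.82, 0, 0], [0.094, 0, 0, 0, 0.5], [0.094, 0, 0, 0, 0.355], [0.094, 0, 0, 0, 0], [0.094, 0, 0, 0, 0], [0.094, 0, 0, 0, 0], [0.094, 0, 0, 0, 0]]' | python3 nudge.py
python3 -c "
from h import *
go([.53,.355,.103-.019],51.2)
snap('wrist','w3');snap('top','t3')
w=cv2.imread('pics/w3.png');t=cv2.imread('pics/t3.png')
o=np.zeros((600,800,3),np.uint8);o[:480,:640]=w
c=cv2.resize(t[203:263,313:373],None,fx=4,fy=4,interpolation=cv2.INTER_CUBIC);o[360:,560:]=np.clip(c*1.7,0,255)
cv2.imwrite('pics/m3.png',o)"
```

```text
time: 9.5
tool_pos: [0.5279, 0.3548, 0.2248]
ee_rot: [-3.141, -0.0, 2.465]
wrist_force: [-0.2, -0.5, -0.8]
width: 0.0941
finger_force: 0.0
t 9.5 pos [0.5279 0.3548 0.2248] yyaw 51.24 tilt 0.05 shift [-0.0016  0.0016  0.1408] turn 0.001 j6 -0.39 F [-0.2 -0.5 -0.8] w 0.0941
```

View pics/m3.png

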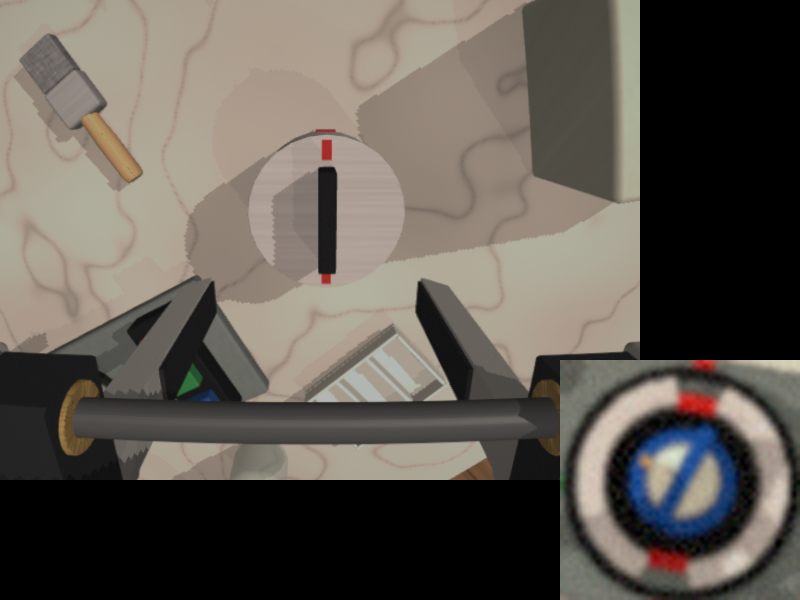

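The carrier stands centred in the well (crop). In the wrist view the grip bar runs from about (327,168) to (327.5,265), vertical and so aligned; the roof disc spans columns 249–405 and its bottom is at row 287.

```bash
python3 -c "
from h import *
a,b=at('w3',327.3,168,.1),at('w3',327.5,266,.1);print(a,b,(a+b)/2,np.linalg.norm(a-b),np.degrees(np.arctan2(*(a-b)[[1,0]])))
l,r=at('w3',249,211,.067),at('w3',405,211,.067);print((l+r)/2,np.linalg.norm(l-r))
c=(a+b)/2
go([c[0],c[1],.065],51.2)"
```

```text
[0.49851993 0.3901127  0.1       ] [0.55748445 0.34373662 0.1       ] [0.52800219 0.36692466 0.1       ] 0.0750170386958205 141.81465447943194
[0.52988425 0.36625272 0.067     ] 0.12816459156293092
t 9.6 pos [0.528  0.3549 0.2252] yyaw 51.22 tilt 0.01 shift [0.0076 0.0094 0.1602] turn 0.0 j6 -0.39 F [-0.2  0.2  0.9] w 0.0939
```

To row units: 0.0085 m is 0.425, 0.0055 m is 0.275.

```bash
echo '[[0.094, 0.275, 0.425, 1.5, 0], [0.094, 0, 0, 2, 0], [0.094, 0, 0, 2, 0], [0.094, 0, 0, 1.5, 0], [0.094, 0, 0, 0.6, 0], [0.094, 0, 0, 0, 0], [0.094, 0, 0, 0, 0], [0.0, 0, 0, 0, 0], [0.0, 0, 0, 0, 0], [0, 0, 0, 0, 0], [0, 0, 0, 0, 0], [0, 0, 0, 0, 0], [0, 0, 0, 0, 0], [0, 0, 0, 0, 0], [0, 0, 0, 0, 0], [0, 0, 0, 0, 0], [0, 0, 0, 0, 0], [0, 0, 0, 0, 0], [0, 0, 0, 0, 0], [0, 0, 0, 0, 0]]' | python3 nudge.py
python3 -c "
from h import *
go([.529,.3666,.071],51.2)"
```

```text
time: 11.27
tool_pos: [0.5289, 0.3654, 0.0733]
ee_rot: [-3.142, -0.0, 2.465]
wrist_force: [0.1, 0.3, -0.4]
width: 0.0139
finger_force: 30.0
t 11.27 pos [0.5289 0.3654 0.0733] yyaw 51.23 tilt 0.01 shift [0.0007 0.001  0.0023] turn 0.0 j6 -0.38 F [ 0.1  0.3 -0.4] w 0.0139
```

To row units: -0.04 m is -2, -0.03 m is -1.5, -0.12 rad is -0.6.

```bash
echo '[[0, 0, 0, -0.5, 0], [0, 0, 0, -1.5, 0], [0, 0, 0, -2, 0], [0, 0, 0, -1.5, 0], [0, 0, 0, -0.5, 0], [0, 0, 0, 0, -0.5], [0, 0, 0, 0, -0.6], [0, 0, 0, 0, -0.6], [0, 0, 0, 0, -0.5], [0, 0, 0, 0, -0.26], [0, 0, 0, 0, 0], [0, 0, 0, 0, 0]]' | python3 nudge.py
python3 -c "
from h import *
print(at('t0',355,155,.07),at('t0',304,203,.03))
go([.5471,-.008,.19],79.4)"
```

```text
time: 12.27
tool_pos: [0.5284, 0.3651, 0.1918]
ee_rot: [-3.14, -0.002, 2.955]
wrist_force: [0.5, 0.1, -2.8]
width: 0.0139
finger_force: 30.0
[ 0.71542556 -0.03491136  0.07      ] [0.6159471  0.07836248 0.03      ]
t 12.27 pos [0.5284 0.3651 0.1918] yyaw 79.33 tilt 0.15 shift [-0.0874 -0.3632  0.0022] turn -0.001 j6 -0.87 F [ 0.5  0.1 -2.8] w 0.0139
```

To row units: -0.036 m is -1.8, -0.033 m is -1.65.

```bash
echo '[[0, -0.35, -0.75, 0, 0], [0, -0.7, -1.65, 0, 0], [0, -0.75, -1.8, 0, 0], [0, -0.75, -1.8, 0, 0], [0, -0.75, -1.8, 0, 0], [0, -0.7, -1.55, 0, 0], [0, -0.37, -0.8, 0, 0], [0, 0, 0, 0, 0], [0, 0, 0, 0, 0], [0, 0, 0, 0, 0], [0, 0, 0, 0, 0]]' | python3 nudge.py
python3 -c "
from h import *
go([.547,-.0068,.19],79.4)
snap('wrist','w4')"
```

```text
time: 13.18
tool_pos: [0.5772, 0.151, 0.193]
ee_rot: [3.141, -0.001, 2.958]
wrist_force: [-0.4, 0.0, -2.7]
width: 0.0138
finger_force: 30.0
t 13.18 pos [0.5772 0.151  0.193 ] yyaw 79.48 tilt 0.04 shift [ 0.0009 -0.1607  0.003 ] turn 0.001 j6 -1.23 F [-0.4  0.  -2.7] w 0.0138
```

View pics/w4.png

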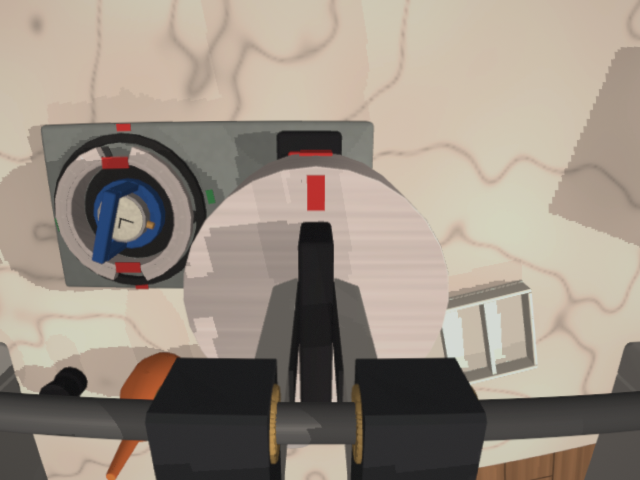

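The picture shows the seal ring at columns 55–206 and rows 134–286, plate corners at (42,126), (373,122) and (68,286), and red plate marks at (124,127) and (142,287). The lid roof spans columns 183–449 with its top near row 167. Fitting both in one view cancels the camera bias.

```bash
cat > fit.py <<'E'
from h import *
from scipy.optimize import least_squares
th=np.linspace(0,2*np.pi,361)
circ=lambda f,x,y,r,z:proj(f,np.c_[x+r*np.cos(th),y+r*np.sin(th),z+0*th])
def feat(p):
    x,y,a=p;R=Ro.from_euler('z',a).as_matrix();W=lambda q:R@np.array(q)+[x,y,0]
    c=circ('w4',x,y,.067,.031)
    k=proj('w4',[W(q) for q in [(-.075,-.077,.02),(-.075,.208,.02),(.075,-.077,.02),(-.053,0,.042),(.053,0,.042)]])
    return np.r_[c.min(0)[0],c.max(0)[0],c.min(0)[1],c.max(0)[1],k.ravel()]
m=np.r_[55,206,134,286,42,126,373,122,68,286,115,162,128,267]
r=least_squares(lambda p:feat(p)-m,[.547,-.007,-.187],loss='soft_l1');print(r.x,np.degrees(r.x[2]),(feat(r.x)-m).round(1))
def f2(p):
    c=circ('w4',p[0],p[1],.065,p[2]);return np.r_[c.min(0)[0],c.max(0)[0],c.min(0)[1]]-[183,449,167]
q=least_squares(f2,[.577,.151,.187],x_scale=.01);print(q.x,q.fun)
q=least_squares(lambda p:f2([*p,.1867]),[.577,.151]);print(q.x,q.fun)
E
python3 fit.py
```

```text
[ 0.5468855  -0.00305097 -0.1874069 ] -10.737624221439022 [-1.6  0.3 -0.5  1.3 -3.7 -0.5  3.8 -0.1 -3.2  3.1  0.2 -9.7  2.5 10.4]
[0.58234274 0.15157558 0.18440072] [2.84217094e-14 0.00000000e+00 1.70530257e-13]
[0.58216411 0.15160397] [-1.45572584  1.45899125  0.25820074]
```

```bash
cat >> fit.py <<'E'
o=robot.get_obs();R=Ro.from_euler('xyz',o['ee_rot']).as_matrix();T=o['tool_pos']
print('tool x',R[:,0],'y',R[:,1])
print('bar far end in tool',R.T@(at('w4',316,222,T[2]-.0733+.1)-T))
print('roof mark ends',R.T@(at('w4',316,176,T[2]-.0063)-T),R.T@(at('w4',316,210,T[2]-.0063)-T))
R3=Ro.from_euler('z',np.radians(51.2-79.45)).as_matrix()@R;T3=np.array([.5279,.3549,.225]); G3=np.array([.5289,.3654,.0733])
print('w3 bar',R3.T@(at('w3',327.3,168,.1)-G3),'roof mark',R3.T@(at('w3',327,140,.067)-G3),R3.T@(at('w3',327,160,.067)-G3))
w=np.array([r.x[0],r.x[1],.04]);print('well in tool',R.T@(w-T))
E
python3 fit.py|tail -5
python3 -c "
from h import *
im=cv2.imread('pics/w4.png');o=np.zeros((600,800,3),np.uint8)
c=im[115:300,35:225];o[:555,:570]=cv2.resize(c,None,fx=3,fy=3,interpolation=cv2.INTER_CUBIC)
c=im[145:255,275:351];o[:330,572:800]=cv2.resize(c,None,fx=3,fy=3,interpolation=cv2.INTER_CUBIC)
cv2.imwrite('pics/c4.png',o)"
```

```text
tool x [-9.83267392e-01  1.82167749e-01  3.82373642e-04] y [1.82167877e-01 9.83267387e-01 3.31328783e-04]
bar far end in tool [ 0.04417772  0.00126279 -0.02668269]
roof mark ends [0.05638236 0.00133469 0.006322  ] [0.04106536 0.00133566 0.00631615]
w3 bar [ 0.0391714   0.000269   -0.02668494] roof mark [0.05685476 0.00078733 0.006322  ] [0.04122197 0.00089231 0.00631606]
well in tool [ 0.00166355 -0.1571671   0.15308997]
```

View pics/c4.png

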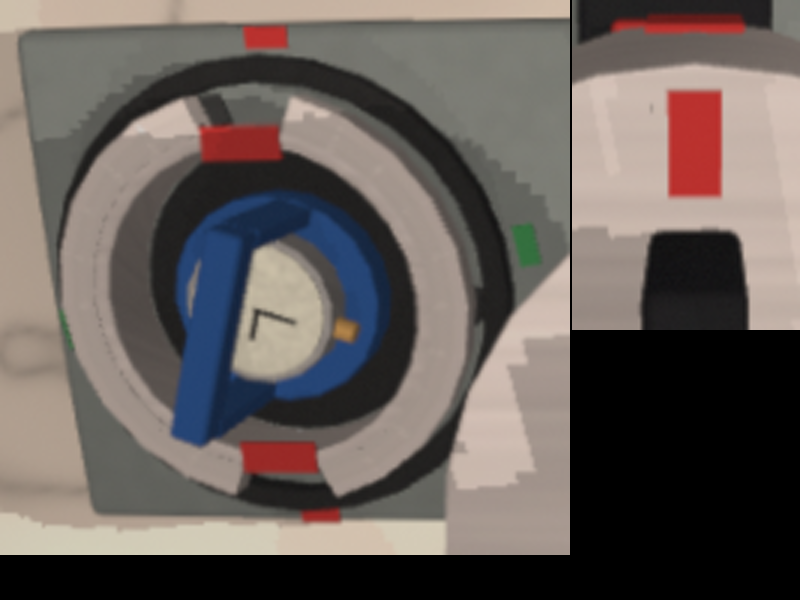

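The crop shows the bar's far end face (its bottom at row 222, top at row 242), so the lid centre sits about 4.5 mm off the TCP towards tool −x. The flange spans columns 55.7–193.3 and the seal's right edge is at 206.3. I'll refit the tester with these readings.

```bash
cat > fit2.py <<'E'
from fit import *
def g(p):
    x,y,a,r1,r2=p;Rz=Ro.from_euler('z',a).as_matrix();W=lambda q:Rz@np.array(q)+[x,y,0]
    c=circ('w4',x,y,.067,.031);f=circ('w4',x,y,.058,.042)
    k=proj('w4',[W(q) for q in [(-.075,-.077,.02),(-.075,.208,.02),(.075,-.077,.02),(-r1,0,.042),(r1,0,.042),(-r2,0,.02),(r2,0,.02)]])
    return np.r_[c.max(0)[0],c.min(0)[1],c.max(0)[1],f.min(0)[0],f.max(0)[0],k.ravel()]
m=np.r_[206.3,133.3,284.7,55.7,193.3,41.7,127.7,373,122,67.3,286,115.3,162.7,128.3,267.3,123.7,127.3,142,287]
s=least_squares(lambda p:g(p)-m,[.547,-.007,-.187,.047,.071],loss='soft_l1');print(s.x,np.degrees(s.x[2]),(g(s.x)-m).round(1))
print('well in tool',R.T@(np.array([s.x[0],s.x[1],.04])-T))
E
python3 fit2.py|tail -4
```

```text
well in tool [ 0.00166355 -0.1571671   0.15308997]
[ 0.54659174 -0.00331257 -0.18696308  0.04433107  0.07144853] -10.712195195243204 [-0.4 -0.1  2.3 -0.2 -1.6 -3.8 -2.5  3.4 -0.5 -2.8  2.9  0.7  0.3  0.6
  0.3  0.6 -0.2  0.6 -0.3]
well in tool [ 0.00190473 -0.15747783  0.15308996]
```

To row units: -0.037 m is -1.85, -0.036 m is -1.8.

```bash
echo '[[0, 0.075, -1, 0, 0], [0, 0.075, -1.75, 0, 0], [0, 0.075, -1.85, 0, 0], [0, 0.075, -1.8, 0, 0], [0, 0, -1, 0, 0], [0, 0, -0.5, 0, 0], [0, 0, 0, 0, 0], [0, 0, 0, 0, 0], [0, 0, 0, 0, 0], [0, 0, 0, 0, 0]]' | python3 nudge.py
python3 -c "
from h import *
go([.5422,-.005,.125],79.3)"
```

```text
time: 14.07
tool_pos: [0.5429, -0.0028, 0.1932]
ee_rot: [3.141, -0.0, 2.959]
wrist_force: [-0.4, 0.8, -3.1]
width: 0.0137
finger_force: 30.0
t 14.07 pos [ 0.5429 -0.0028  0.1932] yyaw 79.55 tilt 0.04 shift [ 0.0003 -0.0024  0.0682] turn 0.004 j6 -1.5 F [-0.4  0.8 -3.1] w 0.0137
```

```bash
echo '[[0, 0.015, -0.12, 1, 0.02], [0, 0, 0, 1.5, 0], [0, 0, 0, 0.6, 0], [0, 0, 0, 0.3, 0], [0, 0, 0, 0, 0], [0, 0, 0, 0, 0], [0, 0, 0, 0, 0], [0, 0, 0, 0, 0]]' | python3 nudge.py
python3 -c "
from h import *
go([.5422,-.005,.103],79.3)"
echo '[[0, 0, 0, 0.15, 0], [0, 0, 0, 0.15, 0], [0, 0, 0, 0.15, 0], [0, 0, 0, 0, 0]]' | python3 nudge.py
echo '[[0, 0, 0, 0.1, 0], [0, 0, 0, 0.1, 0], [0, 0, 0, 0, 0]]' | python3 nudge.py
python3 -c "
from h import *
go([.5422,-.005,.103],79.3)"
```

```text
time: 14.73
tool_pos: [0.5431, -0.0068, 0.1272]
ee_rot: [3.141, 0.003, 2.953]
wrist_force: [-0.2, -0.3, -2.4]
width: 0.0139
finger_force: 30.0
t 14.73 pos [ 0.5431 -0.0068  0.1272] yyaw 79.19 tilt 0.19 shift [0.0013 0.0016 0.0242] turn -0.002 j6 -1.5 F [-0.2 -0.3 -2.4] w 0.0139
time: 15.07
tool_pos: [0.5414, -0.0067, 0.1154]
ee_rot: [3.142, -0.002, 2.953]
wrist_force: [0.2, 0.2, -3.4]
width: 0.0137
finger_force: 30.0
time: 15.32
tool_pos: [0.5416, -0.0067, 0.1116]
ee_rot: [3.142, -0.001, 2.953]
wrist_force: [0.2, 0.9, -3.1]
width: 0.014
finger_force: 30.0
t 15.32 pos [ 0.5416 -0.0067  0.1116] yyaw 79.18 tilt 0.06 shift [-0.0003  0.0018  0.0086] turn -0.002 j6 -1.5 F [ 0.2  0.9 -3.1] w 0.014
```

```bash
echo '[[0, 0, 0, 0.1, 0], [0, 0, 0, 0.1, 0], [0, 0, 0, 0, 0]]' | python3 nudge.py
echo '[[0, 0, 0, 0.1, 0], [0, 0, 0, 0.1, 0], [0, 0, 0, 0, 0], [0, 0, 0, 0, 0], [0, 0, 0, 0, 0]]' | python3 nudge.py
python3 -c "
from h import *
go([.5422,-.005,.097],79.3)"
```

```text
time: 15.57
tool_pos: [0.5416, -0.0067, 0.1077]
ee_rot: [3.142, -0.001, 2.953]
wrist_force: [-0.3, 0.3, -2.9]
width: 0.0139
finger_force: 30.0
time: 15.98
tool_pos: [0.5419, -0.0067, 0.1042]
ee_rot: [3.141, -0.0, 2.953]
wrist_force: [0.4, -0.7, -2.4]
width: 0.0137
finger_force: 30.0
t 15.98 pos [ 0.5419 -0.0067  0.1042] yyaw 79.18 tilt 0.01 shift [-0.      0.0017  0.0072] turn -0.002 j6 -1.5 F [ 0.4 -0.7 -2.4] w 0.0137
```

The manual's scale: shifts go in units of 20 mm and turns go in units of 0.2 rad. Converting my numbers, 0.002 m is 0.1.

```bash
echo '[[0, 0, 0, 0.1, 0], [0, 0, 0, 0.1, 0], [0, 0, 0, 0, 0]]' | python3 nudge.py
echo '[[0, 0, 0, 0.1, 0], [0, 0, 0, 0.075, 0], [0, 0, 0, 0, 0], [0, 0, 0, 0, 0]]' | python3 nudge.py
python3 -c "
from h import *
go([.5422,-.005,.097],79.3);print(robot.get_obs()['wrist_torque'])"
```

```text
time: 16.23
tool_pos: [0.542, -0.0068, 0.1008]
ee_rot: [3.142, 0.0, 2.953]
wrist_force: [-2.3, -0.4, 2.2]
width: 0.0134
finger_force: 30.0
time: 16.57
tool_pos: [0.542, -0.0067, 0.0972]
ee_rot: [3.141, 0.0, 2.953]
wrist_force: [-3.0, -0.0, 4.0]
width: 0.0136
finger_force: 30.0
t 16.57 pos [ 0.542  -0.0067  0.0972] yyaw 79.18 tilt 0.03 shift [0.0002 0.0017 0.0002] turn -0.002 j6 -1.5 F [-3. -0.  4.] w 0.0136
[0.10219847 0.55232417 0.01203355]
```

To row units: 0.0012 m is 0.06, 0.0005 m is 0.025.

```bash
echo '[[0, 0.06, 0, 0.025, 0], [0, 0, 0, 0, 0], [0, 0, 0, 0, 0]]' | python3 nudge.py
echo '[[0, 0, 0.025, 0, 0.3], [0, 0, 0.025, 0, 0.6], [0, 0, 0.025, 0, 0.6], [0, 0, 0, 0, 0], [0, 0, 0, 0, 0]]' | python3 nudge.py
python3 -c "
from h import *
go([.5422,-.005,.097],-.7);print(robot.get_obs()['wrist_torque'])"
```

```text
time: 16.82
tool_pos: [0.5419, -0.0067, 0.097]
ee_rot: [3.141, 0.003, 2.953]
wrist_force: [0.9, -0.8, 5.5]
width: 0.014
finger_force: 30.0
time: 17.23
tool_pos: [0.5419, -0.005, 0.0968]
ee_rot: [3.141, 0.002, 2.652]
wrist_force: [0.7, -0.4, 5.8]
width: 0.0137
finger_force: 30.0
t 17.23 pos [ 0.5419 -0.005   0.0968] yyaw 61.95 tilt 0.11 shift [-0.0003  0.0001 -0.0002] turn 1.093 j6 -1.2 F [ 0.7 -0.4  5.8] w 0.0137
[ 0.07439246  0.0814479  -0.25361993]
```

To row units: 0.0005 m is 0.025, 0.12 rad is 0.6.

```bash
echo '[[0, 0, 0.025, 0, 0.6], [0, 0, 0.025, 0, 0.6], [0, 0, 0.025, 0, 0.6], [0, 0, 0.025, 0, 0.6], [0, 0, 0, 0, 0]]' | python3 nudge.py
python3 -c "
from h import *
go([.5422,-.005,.097],-.7);print(robot.get_obs()['wrist_torque'])"
echo '[[0, 0, 0.025, 0, 0.6], [0, 0, 0.025, 0, 0.6], [0, 0, 0.025, 0, 0.6], [0, 0, 0.025, 0, 0.6], [0, 0, 0, 0, 0]]' | python3 nudge.py
python3 -c "
from h import *
go([.5422,-.005,.097],-.7);print(robot.get_obs()['wrist_torque'])"
```

```text
time: 17.65
tool_pos: [0.5432, -0.0034, 0.0968]
ee_rot: [3.14, 0.001, 2.169]
wrist_force: [1.0, 0.9, 5.5]
width: 0.0136
finger_force: 30.0
t 17.65 pos [ 0.5432 -0.0034  0.0968] yyaw 34.27 tilt 0.11 shift [-0.0008 -0.0017 -0.0002] turn 0.61 j6 -0.71 F [1.  0.9 5.5] w 0.0136
[-0.03683571  0.07253129 -0.24097013]
time: 18.07
tool_pos: [0.545, -0.0026, 0.0968]
ee_rot: [3.14, 0.0, 1.689]
wrist_force: [0.7, -0.1, 5.4]
width: 0.0139
finger_force: 30.0
t 18.07 pos [ 0.545  -0.0026  0.0968] yyaw 6.76 tilt 0.11 shift [-0.0021 -0.0031 -0.0002] turn 0.13 j6 -0.23 F [ 0.7 -0.1  5.4] w 0.0139
[-0.03161974  0.13264768 -0.17574059]
```

To row units: 0.0005 m is 0.025, 0.1 rad is 0.5.

```bash
echo '[[0, 0, 0.025, 0, 0.5], [0, 0, 0, 0, 0.15], [0, 0, 0, 0, 0.1], [0, 0, 0, 0, 0], [0, 0, 0, 0, 0]]' | python3 nudge.py
python3 -c "
from h import *
go([.5422,-.005,.097],-.7);print(robot.get_obs()['wrist_torque'])"
```

```text
time: 18.48
tool_pos: [0.5459, -0.0027, 0.0968]
ee_rot: [3.138, 0.0, 1.544]
wrist_force: [3.2, -0.1, 3.9]
width: 0.0141
finger_force: 30.8
t 18.48 pos [ 0.5459 -0.0027  0.0968] yyaw -1.52 tilt 0.18 shift [-0.0024 -0.0037 -0.0002] turn -0.014 j6 -0.08 F [ 3.2 -0.1  3.9] w 0.0141
[-0.1867488  -0.54265225  0.5733121 ]
```

To row units: -0.01 m is -0.5, -0.04 m is -2.

```bash
echo '[[0, 0, 0, 0, 0], [0, 0, 0, -0.075, 0], [0, 0, 0, -0.075, 0], [0, 0, 0, 0, 0], [0.03, 0, 0, 0, 0], [0.094, 0, 0, 0, 0], [0.094, 0, 0, 0, 0], [0.094, 0, 0, 0, 0], [0.094, 0, 0, 0, 0], [0.094, 0, 0, 0, 0], [0.094, 0, 0, 0, 0], [0.094, 0, 0, 0, 0], [0.094, 0, 0, -0.5, 0], [0.094, 0, 0, -1.5, 0], [0.094, 0, 0, -2, 0], [0.094, 0, 0, -2, 0], [0.094, 0, 0, 0, 0], [0.094, 0, 0, 0, 0]]' | python3 nudge.py
python3 -c "
from h import *
go([.576,.146,.15],-.7)
snap('wrist','w5');snap('top','t5')"
```

```text
time: 19.98
tool_pos: [0.5465, -0.0028, 0.224]
ee_rot: [3.133, 0.001, 1.543]
wrist_force: [1.3, 0.7, 0.0]
width: 0.0939
finger_force: 0.0
t 19.98 pos [ 0.5465 -0.0028  0.224 ] yyaw -1.61 tilt 0.5 shift [0.1496 0.0246 0.0742] turn -0.016 j6 -0.08 F [1.3 0.7 0. ] w 0.0939
```

View pics/w5.png

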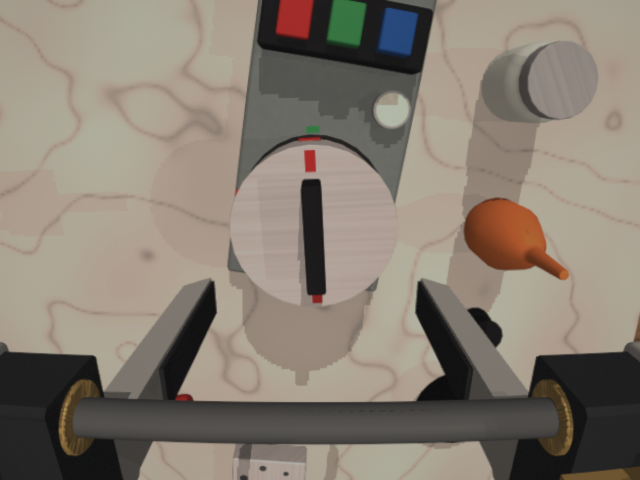

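The lid is locked, its red mark at the tester's green mark (313,130). The green key is at about (347,22), red (294,17) and blue (398,31). I'll check the lid angle and the key position.

```bash
python3 -c "
from h import *
A=lambda d:np.degrees(np.arctan2(d[1],d[0]))
m1,m2=at('w5',310,152,.093),at('w5',318,303,.093);print('lid x yaw',A(m1-m2))
l,r=at('w5',230,223,.093),at('w5',397,223,.093);print('lid',(l+r)/2,np.linalg.norm(l-r))
for u,v,z in [(347,22,.062),(294,17,.054),(398,31,.062)]:print(at('w5',u,v,z))
t=np.radians(-10.7);w=np.array([.5466,-.0058])
for x in(0,-.04,.04):print(w+[x*np.cos(t)-.155*np.sin(t),x*np.sin(t)+.155*np.cos(t)])
go([.5757,.1465,.11],-10.7)"
```

```text
lid x yaw 91.27121347186082
lid [ 5.45714038e-01 -2.77176440e-04  9.30000000e-02] 0.12731258853165656
[0.5751231  0.14679592 0.062     ]
[0.53526732 0.15299165 0.054     ]
[0.61367368 0.1398185  0.062     ]
[0.57537833 0.14650498]
[0.53607381 0.15393165]
[0.61468284 0.13907832]
t 20.08 pos [ 0.5444 -0.0026  0.219 ] yyaw -1.6 tilt 0.03 shift [0.1499 0.0272 0.109 ] turn 0.159 j6 -0.08 F [ 0.3 -0.2 -0.3] w 0.0939
```

To row units: 0.04 m is 2, 0.037 m is 1.85, 0.1 rad is 0.5.

```bash
echo '[[0, 1, 0.18, 0, 0], [0, 1.85, 0.33, 0, 0], [0, 1.85, 0.33, 0, 0], [0, 1.85, 0.33, 0, 0], [0, 0.935, 0.18, 0, 0], [0, 0, 0, 0, 0.5], [0, 0, 0, 0, 0.295], [0, 0, 0, 2, 0], [0, 0, 0, 2, 0], [0, 0, 0, 1, 0], [0, 0, 0, 0.5, 0], [0, 0, 0, 0, 0], [0, 0, 0, 0, 0], [0, 0, 0, 0, 0], [0, 0, 0, 0, 0], [0, 0, 0, 0, 0], [0, 0, 0, 0, 0]]' | python3 nudge.py
python3 -c "
from h import *
go([.5753,.1466,.053],-10.7)"
```

```text
time: 21.5
tool_pos: [0.5767, 0.1464, 0.1109]
ee_rot: [3.139, -0.001, 1.384]
wrist_force: [-0.6, -0.5, 0.3]
width: 0.0002
finger_force: 0.0
t 21.5 pos [0.5767 0.1464 0.1109] yyaw -10.72 tilt 0.17 shift [-0.0001 -0.0016  0.0579] turn -0.0 j6 0.34 F [-0.6 -0.5  0.3] w 0.0002
```

```bash
echo '[[0, 0, -0.07, 1, 0], [0, 0, 0, 0.75, 0], [0, 0, 0, 0.3, 0], [0, 0, 0, 0.2, 0], [0, 0, 0, 0.15, 0], [0, 0, 0, 0.15, 0], [0, 0, 0, 0.15, 0], [0, 0, 0, 0.1, 0], [0, 0, 0, 0, 0], [0, 0, 0, 0, 0]]' | python3 nudge.py
python3 -c "
from h import *
go([.5753,.1466,.053],-10.7)"
```

```text
time: 22.33
tool_pos: [0.5751, 0.1467, 0.0543]
ee_rot: [3.14, -0.001, 1.384]
wrist_force: [-0.6, 0.4, 3.8]
width: 0.0004
finger_force: 2.1
t 22.33 pos [0.5751 0.1467 0.0543] yyaw -10.71 tilt 0.11 shift [-0.      0.0002  0.0013] turn -0.0 j6 0.34 F [-0.6  0.4  3.8] w 0.0004
```

To row units: 0.001 m is 0.05.

```bash
echo '[[0, 0, 0, 0.05, 0], [0, 0, 0, 0.05, 0], [0, 0, 0, 0, 0], [0, 0, 0, 0, 0], [0, 0, 0, 0, 0]]' | python3 nudge.py
echo '[[0, 0, 0, -0.5, 0], [0, 0, 0, -1.5, 0], [0, 0, 0, -2, 0], [0, 0, 0, -2, 0], [0, -2, 0, 0, 0], [0, -2, 0, 0, 0], [0, -2, 0, 0, 0], [0, 0, 0, 0, 0], [0, 0, 0, 0, 0], [0, 0, 0, 0, 0]]' | python3 nudge.py
python3 -c "
from h import *
snap('wrist','w6')"
```

```text
time: 22.75
tool_pos: [0.5752, 0.1467, 0.0542]
ee_rot: [3.139, -0.001, 1.384]
wrist_force: [-3.9, -0.3, 11.4]
width: 0.0005
finger_force: 5.7
time: 23.58
tool_pos: [0.5524, 0.0288, 0.1711]
ee_rot: [3.141, -0.001, 1.383]
wrist_force: [-0.1, -0.5, -1.1]
width: 0.0005
finger_force: 0.0
```

View pics/w6.png

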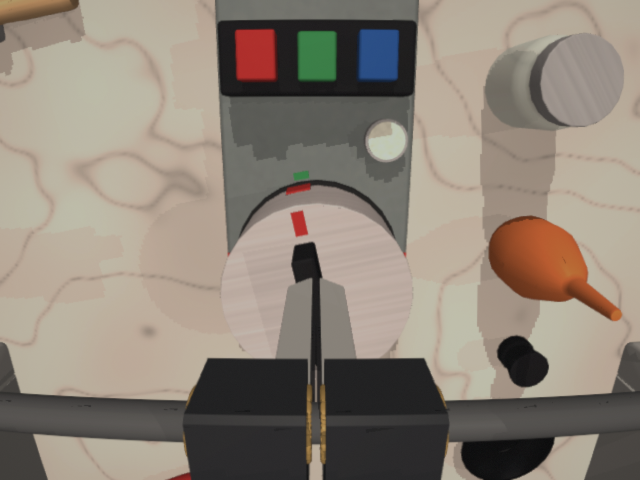

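The red (256,55) and blue (378,55) caps now look the same size. The green cap (317,56) is smaller, so it is down; it stopped hard at 54 mm under 11 N. The lid is still locked and the arm is clear.

```bash
python3 -c "
from bench import robot
print(robot.close_job())"
```

```text
the job is handed in; nothing more can be done
None
```

I handed the job in at about 23.6 s; no verdict came back. The watch stands upright in the well, the lid is locked at about 78° clockwise, the green key is down, and the red and blue keys are up, all judged from the camera views and force readings.

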